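# Dock a pipette tip box past its detent ball and shut the lid

### The arm

A 7-joint arm with a two-finger parallel gripper is mounted at the origin on a cart in front of the work surface, level with it; the furniture and walls round the work are solid. World frame = base frame: x ahead of the robot, y to its left, z up, the work surface at z = 0. Lengths are in mm, angles in rad, forces in N, time in s.
With the tool pointing down it reaches from about 400 to 900 mm from the base axis. Payload 5.6 kg.
Tool frame: the origin (TCP) lies midway between the tips of the shut fingers; the grasp point (between the pads) lies 19 mm behind it; z points along the fingers, y is the line along which they close (so a half turn about z gives the same grasp; the last joint's range is limited). The gripper opens to 92 mm and grips with 3 to 60 N. Pads are 20 mm wide; open, the fingers measure 128 mm over their backs; the gripper's body (75 mm by 189 mm) begins 69 mm behind the grasp point.
Start: joints at [1.178, 0.468, -0.012, 1.603, 0.006, 1.071, -0.056], TCP at [222.721, -610.659, 214.592] pointing down, gripper open.
Joint ranges: [-2.53, 2.53], [-0.31, 2.02], [-1.57, 1.55], [0.28, 2.44], [-1.29, 4.43], [0.15, 1.84], [-2.92, 2.92]. Speed limits (rad/s): [2.57, 2.57, 3.14, 3.14, 3.14, 3.14, 3.14].

### API

Orientations are given as a rotation vector (axis times angle).
In Python, from cell import robot, grip, kin, viewer gives the robot as it stands. Calls block until the motion is done:
- robot.movep(position, orientation): joint-space move of the TCP to a pose.
- robot.servo_line(position, feed=150, rotation=None): straight line of the TCP; rotation=None keeps the orientation; feed is the mean speed in mm/s.
- robot.goto_joints(angles): joint-space move.
- grip(opening, newtons=None): opening from 0.0 (shut) to 1.0 (fully open); newtons is the grip in N (None keeps the last); returns when the fingers have stopped.
- robot.hold(seconds).
- kin.ik(position, orientation): joint angles nearest the present ones, or None.
- robot.observe(): the state.
- viewer.read_camera(name): name is "scene" or "top"; returns the picture (420x560x3 uint8, red, green, blue); there is no depth.
- viewer.camera_info(name): a dict with "camera_matrix" (3x3 intrinsics, pixels), "k1" (the pictures are not rectified: a ray, as slopes to the right and down, at radius r is drawn at 1 + k1 r^2 times it, then the intrinsics apply), "R" (3x3) and "t" (3): a world point X has camera coordinates R X + t. Camera axes: x right, y down, z forward; pixel columns grow to the right and rows downward; lengths in mm; the calibration is good to about 2 mm. A picture is of the moment at which its call begins. camera_info takes no time and is no camera call.
A pose or a line that the arm cannot do raises robot.IKError and nothing moves.
- robot.job_done(): hands the job in; it is judged then, once.
Trained networks look in the newest picture that a camera, given by its name, has taken for a name from the list of things; names that differ only in an ending like _2 or _b are one class to them, and where a whole thing is asked for, a point or a joint stands for the part that bears it (a point fixed in the world has none). Each returns a list of dicts, best first, with "confidence" (0 to 1); they miss things now and then, are a little off and sometimes report something else, mostly with a low value. They report only what shows in the picture. A call takes as long as a camera call. They do not tell look-alikes from the thing itself.
- viewer.silhouettes(name, camera): "mask" (420x560 bool, what is visible of it).
- viewer.pinpoint(name, camera): "at" ([x, y, z] in mm, in the coordinates of the camera as it stood for that picture, good to about 4 mm: a listed point, or the origin of a listed thing).
The state is a dict: "t": time; "joints": joint angles; "joint_velocities": joint speeds; "joint_torque": joint torques, N m; "tcp_pos": TCP position; "tcp_rot": TCP orientation; "contact_force": force on the tool from outside, world axes, zero at the start; "wrist_torque": the same for the moment, N m; "grip_width": opening from 0.0 (shut) to 1.0 (fully open); "grip_force": force on a finger pad.
Only numpy, scipy, OpenCV 4.12 (cv2) and the standard library are available. Lean on these libraries where they do the work, as an engineer would, in place of code of your own. Each camera call takes 0.05 s, during which the arm holds its last target. There are 200 camera calls.

### The job

Slide the open tip box that stands before the aluminium dock along the worktop, hinge side first, into the dock until the side ball clicks out behind it and it sits fully home against the back stop. Then fold its lid shut and press down on the closed lid to make sure it is fully seated, leaving the box held in the dock. Do not lift the box, and leave the petri dish, the white bottle and the small carton where they are.

Things in the scene. Friction and masses are not known exactly. Their poses are not given: they have to be found in the camera images.
- dock: Fixed U-shaped dock of aluminium rails 40 mm high (back stop 32 mm), 12 mm thick, open at its -x side. Origin on the worktop where the centre of a docked box lies; the box goes in along +x. Inner faces at y = +-63.5 mm, straight from x = -68 mm to the back stop at x = +41 mm; lead-ins flare 0.5 rad out to x = -94 mm. Black ball housing, 44 mm high, outside the +y rail at x = -73 to -33 mm, out to y = +109 mm.
- detent_ball (a joint): Sprung steel ball, 32 mm wide, at x = -53, z = 25 mm in the dock, bulging 9.5 mm in from the +y rail. Value: how far it is pushed back (m): 0 free, 0.004 to 0.008 while the box slides past, 0 to 0.002 when clicked out behind the docked box. Passing takes about 5 to 10 N along the dock; it then holds the box with about 4 N.
- tip_box_center (a point): Clear pipette tip box, loose, about 0.4 kg. Base 83 mm along its x, 122 mm along its y, 52 mm high. Point: centre of the base, 26 mm over its underside. Lid hinge along its +x top edge, which goes in first; starts before the mouth, up to 30 mm aside and 0.2 rad askew. Docked: centre over the dock's origin, axes parallel, front (-x) face 11 mm past the ball's centre. Push level at mid-height; bearing down on it makes it stick.
- tip_box_lid (a joint): Angle of the box's clear lid (rad): 0 shut, 2.0 fully open, leaning back beyond upright, where it starts. Lid 27 mm deep, 83 mm from hinge to free edge, 122 mm wide; loose hinge: drops shut once well past upright towards the front. Shut, its flat top is 79 mm above the worktop.
- lid_edge (a point): Point on the outer top face of the lid, at the middle of its free edge (moves with the lid; shut: 40 mm in front of the box's centre, 79 mm above the worktop). When open, the outer face looks backwards (+x of the box).
- lid_hinge (a point): Middle of the lid's hinge line, 42 mm behind the box's centre, 52 mm above the worktop; hinge axis along the box's y.
- petri_center (a point): Bystander: petri dish with lid, 61 mm wide, 12 mm high, lying to the right of the dock; point at its centre.
- bottle_center (a point): Bystander: white plastic bottle, 62 mm wide, 120 mm high, standing to the left of the dock; point at its centre.
- film_box_center (a point): Bystander: small carton 55 x 120 x 50 mm lying to the right of the work; point at its centre.
Mind the look-alikes: they are no part of the job. Leave any brown or orange look-alike of the part that bears tip_box_center alone.

How it is judged (in metres and radians):
On the way, in this order (a step that is already met when the one before it is completed fails the run):
1. the box pushes the ball back as it slides into the dock, lid not yet shut (value of joint detent_ball above 0.0035 m and horizontal distance between tip_box_center and dock below 0.09 m and value of joint tip_box_lid above 0.3 rad).
2. the box is home and the ball has clicked out behind it (value of joint detent_ball below 0.003 m and horizontal distance between tip_box_center and dock below 0.004 m and angle between the x axis of tip_box_center and the x axis of dock, either way round below 0.05 rad), for 0.2 s.
3. the shut lid is pressed down from above with the fingers (over 2 N) (value of joint tip_box_lid below 0.03 rad and contact force between the fingers and tip_box above 2 N and height (world z) of the grasp point above 0.07 m), for 0.05 s.
At the end, for the whole second after the job is handed in: The tip box stands flat in the dock with its centre within 4 mm of the home point and square to it (0.05 rad), the ball out behind it (pushed back less than 3 mm), and its lid shut (under 0.03 rad) (all of step 2 and angle between tip_box_center's own z axis and vertical below 0.04 rad and height (world z) of tip_box_center below 0.03 m and value of joint tip_box_lid below 0.03 rad); the robot touches nothing.
It fails at once if the tip box is lifted (centre over 20 mm above its place) or tipped over (height (world z) of tip_box_center above 0.046 m).
It fails at once if the petri dish is moved by over 20 mm (distance of petri_center from where it was at the start of the episode above 0.02 m).
It fails at once if the bottle is moved by over 20 mm (distance of bottle_center from where it was at the start of the episode above 0.02 m).
It fails at once if the carton is moved by over 20 mm (distance of film_box_center from where it was at the start of the episode above 0.02 m).
It also fails if it takes over 72 s, if anything falls off the work surface, if the arm or the gripper's body presses on something with over 40 N, if the wrist force passes 120 N, or if a joint passes its speed limit or range.

## Working session

There is one attempt and no reset: what is moved stays moved. The work goes in short steps, each a Python script; the robot and the scene stay as the last script left them, time stands still between calls to the robot, and variables do not carry over. Pictures are saved under pics/ and viewed, at most 10 in all, crops included, and the job is handed in when it is done.

```bash
ls; mkdir -p pics
cat > h.py <<'E'
import numpy as np, cv2
from cell import robot, grip, kin, viewer
def w(at,cam):
    c=viewer.camera_info(cam); return np.array(c["R"]).T@(np.array(at)-np.array(c["t"]))
def pix(X,cam):
    c=viewer.camera_info(cam); p=np.array(c["R"])@np.array(X)+np.array(c["t"]); s=p[:2]/p[2]; s=s*(1+c["k1"]*(s@s)); K=np.array(c["camera_matrix"]); return K[:2,:2]@s+K[:2,2]
def unpix(uv,z,cam):
    c=viewer.camera_info(cam); K=np.array(c["camera_matrix"])
    s=cv2.undistortPoints(np.array([[uv]],float),K,np.array([c["k1"],0,0,0.]))[0,0]
    R=np.array(c["R"]);t=np.array(c["t"]); d=R.T@np.r_[s,1]; o=-R.T@t
    return o+d*(z-o[2])/d[2]
def snap(cam,fn):
    im=viewer.read_camera(cam); cv2.imwrite("pics/"+fn,im[:,:,::-1]); return im
E
python3 - <<'E'
from h import *
a=snap("scene","s0.png");b=snap("top","t0.png")
cv2.imwrite("pics/both.png",cv2.resize(np.vstack([a,b]),None,fx=.7,fy=.7)[:,:,::-1])
print(robot.observe()); np.set_printoptions(precision=1,suppress=True)
for n in ["dock","tip_box_center","lid_edge","lid_hinge","detent_ball","petri_center","bottle_center","film_box_center"]:
  for cam in ["scene","top"]:
    try:
      for d in viewer.pinpoint(n,cam): print(n,cam,round(d["confidence"],2),w(d["at"],cam),pix(w(d["at"],cam),cam))
    except Exception as e: print(n,cam,e)
E
```

```text
pics
{'t': 0.1, 'joints': array([ 1.17798553,  0.46831444, -0.01161139,  1.60351694,  0.00601664,
        1.07143195, -0.05630124]), 'joint_velocities': array([ 8.11112216e-04, -1.65404463e-03, -9.46244775e-06, -1.57040483e-03,
       -4.58671587e-04, -9.85135549e-04,  2.63391375e-04]), 'joint_torque': array([ 9.36657816e-04, -5.21649027e+01, -1.26134005e-02, -2.44368911e+01,
       -5.67812647e-02,  1.40405766e-02,  1.01459009e-04]), 'tcp_pos': array([ 222.52210638, -610.157395  ,  213.72522923]), 'tcp_rot': array([-3.09211498e+00, -5.46330974e-01,  6.43717098e-04]), 'contact_force': array([-0.84686338,  0.12630375,  0.74129065]), 'wrist_torque': array([-0.01760515,  0.02779393, -0.04973127]), 'grip_force': 0.0, 'grip_width': 0.999621335332839}
dock scene 0.91 [582.4  95.6   0.8] [269.9 243.9]
dock top 0.57 [586.4  92.9  -1.4] [265.6 205.2]
tip_box_center scene 0.81 [ 616.1 -265.7   32.1] [321.5 186.3]
tip_box_center scene 0.75 [783.7 353.9  26.6] [159.2 256.8]
tip_box_center scene 0.61 [ 444.5 -139.4   27.2] [347.  216.5]
tip_box_center scene 0.59 [423.6  66.8  26.5] [319.6 249.9]

[... 1266 characters left out ...]
lid_hinge top 0.58 [ 401.8 -130.4   53.2] [339.8 267.3]
detent_ball scene it knows: bottle_center, dock, film_box_center, lid_edge, lid_hinge, petri_center, tip_box_center
detent_ball top it knows: bottle_center, dock, film_box_center, lid_edge, lid_hinge, petri_center, tip_box_center
petri_center scene 0.69 [645.1 -78.4   5.6] [285.7 212.3]
petri_center top 0.73 [641.9 -78.4   2.5] [320.8 188.5]
bottle_center scene 0.58 [560.7 307.2  57.9] [227.7 267.6]
bottle_center top 0.98 [561.4 306.9  56. ] [192.1 210. ]
film_box_center scene 0.74 [ 441.  -332.2   25.8] [373.4 193.5]
film_box_center top 0.77 [ 440.9 -330.1   24.4] [404.4 255. ]
film_box_center top 0.71 [421.2  72.6  25.6] [270.8 259. ]
```

View pics/s0.png

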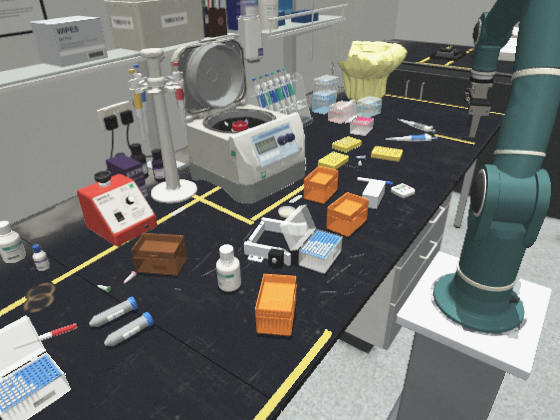

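View pics/t0.png

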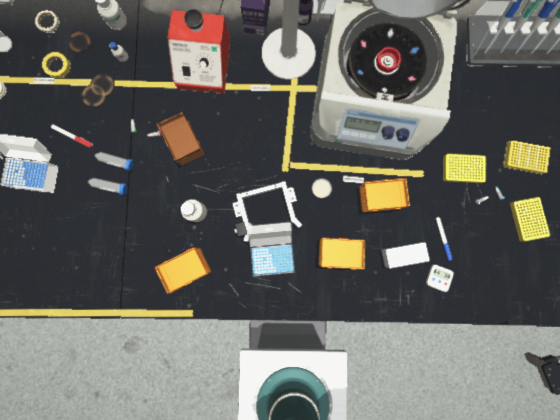

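The target is the clear box with blue tips at top (272,255) / scene (319,248). The look-alikes are orange boxes at top (182,270), (342,253) and (385,195), a brown one at (180,138), and a far rack at (30,172). A close crop will check this choice and show the dock axis.

Run:
```python
import cv2
t=cv2.imread("pics/t0.png")[170:285,215:320]; s=cv2.imread("pics/s0.png")[195:280,235:350]
cv2.imwrite("pics/tc.png",cv2.resize(t,None,fx=5.2,fy=5.2,interpolation=cv2.INTER_CUBIC))
cv2.imwrite("pics/sc.png",cv2.resize(s,None,fx=6.9,fy=6.9,interpolation=cv2.INTER_CUBIC))
```

```text
(no output)
```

View pics/tc.png

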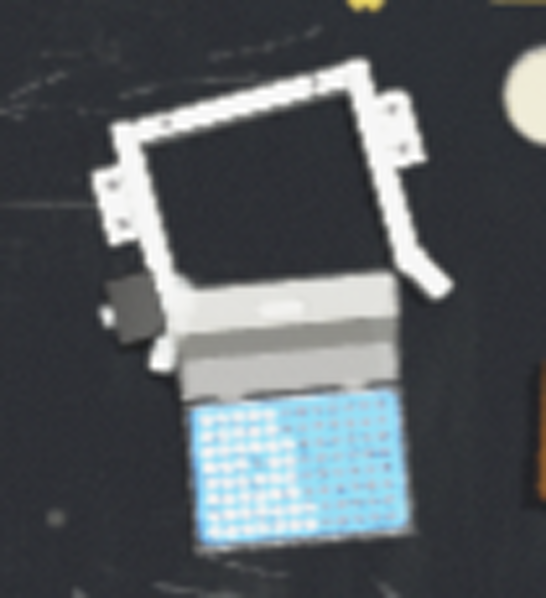

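View pics/sc.png

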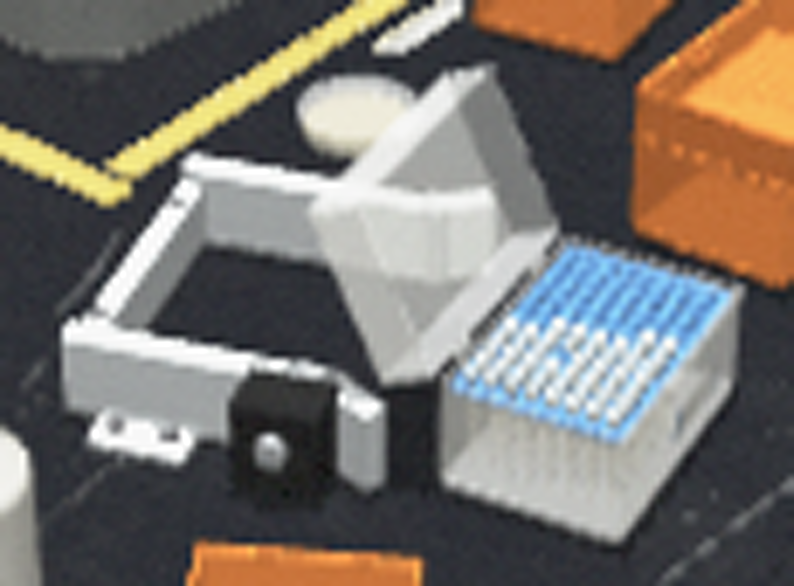

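The crops confirm the choice: the clear box with blue tips stands right in front of the mouth (top crop front corners (198,545) and (410,530)) with its lid open. The dock yaw is about +0.24 and the box is askew by about -0.17. Next I fit both poses.

```bash
cat > fit.py <<'E'
from h import *
from scipy.optimize import minimize
def proj(P,cam):
    c=viewer.camera_info(cam); rv=cv2.Rodrigues(np.array(c["R"],float))[0]
    return cv2.projectPoints(np.array(P,float),rv,np.array(c["t"],float),np.array(c["camera_matrix"],float),np.array([c["k1"],0,0,0.]))[0][:,0]
def prism(poly,z0,z1): return [np.array([[x,y,z] for x,y in poly for z in (z0,z1)],float)]
def rect(a,b,c,d): return [(a,c),(b,c),(b,d),(a,d)]
f=26*np.tan(.5)
DOCK=prism(rect(41,53,-75.5,75.5),0,32)
for s in (1,-1):
    DOCK+=prism(rect(-68,53,s*63.5,s*75.5),0,40)
    DOCK+=prism([(-68,s*63.5),(-68,s*75.5),(-94,s*(75.5+f)),(-94,s*(63.5+f))],0,40)
DOCK+=prism(rect(-73,-33,75.5,109),0,44)
BASE=prism(rect(-41.5,41.5,-61,61),0,52)
def lid(a):
    q=[(0,0),(-83,0),(-83,27),(0,27)]
    c,s=np.cos(a),np.sin(a)
    pts=[(41.5+x*c+z*s,52-x*s+z*c) for x,z in q]
    return [np.array([[x,y,z] for x,z in pts for y in (-61,61)],float)]
def render(parts,p,cam,S=4):
    m=np.zeros((420*S,560*S),np.uint8); c,s=np.cos(p[2]),np.sin(p[2])
    for P in parts:
        Q=P.copy(); Q[:,0]=p[0]+c*P[:,0]-s*P[:,1]; Q[:,1]=p[1]+s*P[:,0]+c*P[:,1]
        h=cv2.convexHull(((proj(Q,cam)+.5)*S-.5).astype(np.float32))
        cv2.fillConvexPoly(m,np.round(h*8).astype(np.int32),255,shift=3)
    return cv2.resize(m,(560,420),interpolation=cv2.INTER_AREA)/255.
def fit(parts,p0,masks,ign):
    def cost(p):
        e=0
        for cam,m in masks.items():
            r=render(parts,p,cam); e+=(np.abs(r-m)*~ign[cam]).sum()/m.sum()
        return e
    sim=np.array([p0]+[np.array(p0)+d for d in np.diag([6,6,.06])])
    r=minimize(cost,p0,method="Nelder-Mead",options=dict(initial_simplex=sim,xatol=.02,fatol=1e-4))
    return r.x,r.fun
def near(name,cam,X):
    u=pix(X,cam); best=None
    for d in viewer.silhouettes(name,cam):
        m=d["mask"]; v=np.array([np.nonzero(m)[1].mean(),np.nonzero(m)[0].mean()])
        if best is None or np.hypot(*(v-u))<best[0]: best=(np.hypot(*(v-u)),m)
    return best[1] if best and best[0]<25 else None
def boxfit(p0,parts=None,pic=True):
    M={};I={}
    for cam in ("scene","top"):
        if pic: viewer.read_camera(cam)
        m=near("tip_box_center",cam,[p0[0],p0[1],40])
        if m is None: continue
        l=near("tip_box_lid",cam,[p0[0]+60,p0[1],80])
        M[cam]=m; I[cam]=(np.zeros_like(m) if l is None else l&~m)
    return fit(parts or BASE,p0,M,I),{c:int(m.sum()) for c,m in M.items()},M
E
cat > a.py <<'E'
from fit import *
np.set_printoptions(precision=3,suppress=True)
(b,e),n,M=boxfit([424,73,.07]); print("box",b,e,n)
for cam in M: print(cam,"base vs full render",render(BASE,b,cam).sum(),render(BASE+lid(2.),b,cam).sum())
D={};I={}
for cam in ("scene","top"):
    D[cam]=near("dock",cam,[584,94,20]); 
    if D[cam] is None: del D[cam]; continue
    I[cam]=(render(BASE+lid(2.),b,cam)>.01)&~D[cam]
for cams in (list(D),)+tuple([c] for c in D):
    print("dock",cams,fit(DOCK,[584,94,.24],{c:D[c] for c in cams},I))
E
python3 a.py
```

```text
box [422.157  69.227   0.123] 0.9245127910768164 {'scene': 2413, 'top': 2124}
scene base vs full render 1369.5294117647059 2408.568627450981
top base vs full render 1209.1019607843136 2146.0823529411764
dock ['scene', 'top'] (array([585.589,  94.099,   0.285]), np.float64(0.5139888821605051))
dock ['scene'] (array([586.677,  91.791,   0.277]), np.float64(0.20200419651255333))
dock ['top'] (array([585.371,  94.637,   0.289]), np.float64(0.29908339712261284))
```

```bash
sed -i 's/fit(parts or BASE,/fit(parts or BASE+lid(2.),/' fit.py
cat > a.py <<'E'
from fit import *
np.set_printoptions(precision=3,suppress=True)
(b,e),n,M=boxfit([424,73,.07]); print("box",b,e,n)
for c in M: print(c,fit(BASE+lid(2.),b,{c:M[c]},{c:M[c]&False}))
D={};I={}
for cam in ("scene","top"):
    D[cam]=near("dock",cam,[584,94,20]); 
    I[cam]=(render(BASE+lid(2.),b,cam)>.01)&~D[cam]
# foot plates with screws seen outside both rails: ignore mask outside
for cam in D:
    feet=prism(rect(-33,40,76,105),0,6)+prism(rect(-33,40,-105,-76),0,6)
    I[cam]|=(render(feet,[585,94,.25],cam)>.01)&(render(DOCK,[585,94,.25],cam)<.01)
d,e=fit(DOCK,[584,94,.24],D,I);print("dock",d,e)
for c in D: print(c,fit(DOCK,d,{c:D[c]},I))
out=[]
for cam,(x0,y0) in (("top",(215,170)),("scene",(235,190))):
    im=viewer.read_camera(cam)[y0:y0+110,x0:x0+115,::-1]; im=cv2.resize(im,None,fx=5,fy=5,interpolation=cv2.INTER_CUBIC)
    for parts,p,col in ((DOCK,d,(0,0,255)),(BASE+lid(2.),b,(0,255,0))):
        for P in parts:
            for z in (0,1):
                r=(cv2.resize(render([P],p,cam)[y0:y0+110,x0:x0+115],None,fx=5,fy=5)>.5).astype(np.uint8)
            cv2.drawContours(im,cv2.findContours(r,0,2)[0],-1,col,1)
    out.append(im)
cv2.imwrite("pics/ov.png",cv2.resize(np.hstack(out),(800,382)))
E
python3 a.py
```

```text
box [421.452  68.584   0.116] 0.11999834725398358 {'scene': 2306, 'top': 2033}
scene (array([423.972,  62.938,   0.147]), np.float64(0.045885414009489305))
top (array([420.333,  69.931,   0.109]), np.float64(0.06137939681529277))
dock [585.324  93.837   0.291] 0.3757196903844644
scene (array([585.952,  91.417,   0.269]), np.float64(0.14151991448947765))
top (array([585.651,  94.41 ,   0.294]), np.float64(0.2139898397811645))
```

View pics/ov.png

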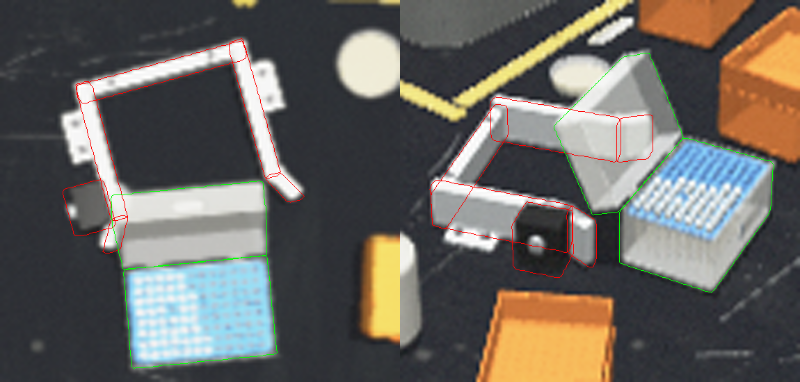

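```bash
cat >> h.py <<'E'
from scipy.spatial.transform import Rotation as Ro
D=np.array([585.5,93.7,.285])
def rv(yaw,flip=0): return (Ro.from_euler("z",yaw+flip*np.pi)*Ro.from_euler("x",np.pi)).as_rotvec()
def at(p,x,y,z): c,s=np.cos(p[2]),np.sin(p[2]); return np.array([p[0]+c*x-s*y,p[1]+s*x+c*y,z])
def st(l=""):
    o=robot.observe(); print(l,round(o["t"],2),o["tcp_pos"].round(1),"F",o["contact_force"].round(1),flush=True); return o
E
cat > b.py <<'E'
from fit import *; from h import *
np.set_printoptions(precision=3,suppress=True)
B=[421.5,68.6,.116]; T=at(D,-166,0,0); T=[T[0],T[1],.285]
# reachability of the later stages, both flips
for f in (0,1):
    for p,z in ((at(B,-22,95,15),15),(at(T,-65,0,10),10),(at(T,-52,0,10),10),(at(D,-50,0,10),10),(at(D,125,0,95),95)):
        q=kin.ik(p,rv(.285,f)); print(f,p.round(0),None if q is None else np.round(q,2))
E
python3 b.py
```

```text
0 [389. 160.  15.] [ 0.01  0.52 -0.56  2.24  0.56  0.51 -2.28]
0 [364.  29.  10.] [ 0.23  0.45 -0.45  2.37  0.5   0.41 -1.93]
0 [376.  32.  10.] [ 0.22  0.46 -0.45  2.34  0.49  0.42 -1.93]
0 [538.  80.  10.] [ 0.11  0.64 -0.4   1.97  0.41  0.62 -1.85]
0 [705. 129.  95.] [ 0.05  0.75 -0.43  1.48  0.34  0.99 -1.76]
1 [389. 160.  15.] [ 0.2   0.61 -0.8   2.23  0.79  0.61  0.67]
1 [364.  29.  10.] [ 0.49  0.54 -0.76  2.36  0.8   0.51  0.94]
1 [376.  32.  10.] [ 0.47  0.55 -0.74  2.33  0.78  0.52  0.96]
1 [538.  80.  10.] [ 0.24  0.68 -0.58  1.96  0.58  0.67  1.16]
1 [705. 129.  95.] [ 0.31  0.91 -0.91  1.46  0.76  1.14  1.13]
```

```bash
cat > c.py <<'E'
from fit import *; from h import *
np.set_printoptions(precision=3,suppress=True)
B=np.array([421.5,68.6,.116]); t=at(D,-164,0,0); T=np.array([t[0],t[1],.285])
ox=-22
robot.movep(at(B,ox,100,200),rv(B[2],1)); grip(0.0)
robot.servo_line(at(B,ox,100,15),feed=150); st("down")
for s in np.linspace(0,1,6):
    P=B+s*(T-B); robot.servo_line(at(P,ox,79,15),feed=50,rotation=rv(P[2],1)); st(f"{s:.1f}")
robot.servo_line(at(T,ox,105,15),feed=100)
print(boxfit(T)[:2])
E
python3 c.py
```

```text
down 7.22 [388.5 165.6  15.5] F [0.6 0.5 0.2]
0.0 7.79 [390.7 144.2  15.1] F [-0.1 -0.9  0.6]
0.2 8.05 [389.2 139.3  15. ] F [0.1 0.5 0.3]
0.4 8.31 [388.  133.8  15. ] F [-0.3 -0.7 -0.6]
0.6 8.57 [387.  128.3  15. ] F [-0.8  0.3  0. ]
0.8 8.83 [385.9 122.7  15. ] F [0.2 0.6 0.2]
1.0 9.1 [384.8 117.1  15. ] F [0.3 0.1 0.6]
((array([426.769,  48.822,   0.306]), np.float64(1.1930778150502148)), {'scene': 1058, 'top': 1902})
```

Run:
```python
from h import *
a=snap("scene","s1.png")[150:330,180:400];b=snap("top","t1.png")[150:330,180:400]
cv2.imwrite("pics/v1.png",cv2.resize(np.hstack([a,b]),(800,327),interpolation=cv2.INTER_CUBIC)[:,:,::-1])
```

```text
(no output)
```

View pics/v1.png

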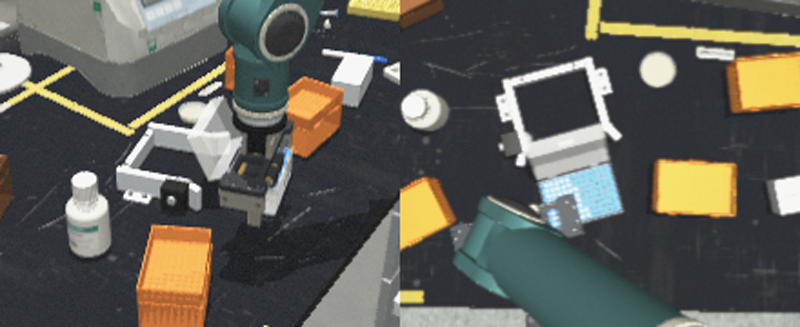

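```bash
cat > d.py <<'E'
from fit import *; from h import *
np.set_printoptions(precision=3,suppress=True)
robot.servo_line([385,230,200],feed=250); 
T=[428,47,.285]
(b,e),n,M=boxfit(T); print("box",b,e,n)
for c in M: print(c,fit(BASE+lid(2.),b,{c:M[c]},{c:M[c]&False}))
c,s=np.cos(D[2]),np.sin(D[2]); d=b[:2]-D[:2]; print("rel",c*d[0]+s*d[1],-s*d[0]+c*d[1],b[2]-D[2]); st()
E
python3 d.py
```

```text
box [426.017  48.864   0.313] 0.3004637187659574 {'scene': 1779, 'top': 2157}
scene (array([427.918,  45.029,   0.302]), np.float64(0.2289389280164005))
top (array([426.725,  50.838,   0.3  ]), np.float64(0.04276091521448634))
rel -165.6556724095827 1.8119636021403167 0.028403093826545545
 11.18 [384.7 229.6 199.4] F [-0.3 -0.2 -0.1]
```

```bash
cat > e.py <<'E'
from fit import *; from h import *
ux=np.array([np.cos(D[2]),np.sin(D[2]),0])
R=rv(D[2],1)
robot.movep(at(D,-232,2.5,130),R); grip(0.5); robot.servo_line(at(D,-232,2.5,10),feed=150); st("down")
def f(): return float(robot.observe()["contact_force"]@ux)
xs=list(np.arange(-215,-70,8))+list(np.arange(-70,-46,1.5))
log=[]
for x in xs:
    y=np.interp(x,[-215,-140],[2.5,0])
    robot.servo_line(at(D,x,y,10),feed=50 if x<-90 else 25)
    F=f(); log.append((round(float(x),1),round(F,1)))
    if F<-14 : break
print(log); st()
T=at(D,x+51.5,0,0); print(boxfit([T[0],T[1],D[2]])[:2])
snap("top","t2.png")
E
python3 e.py
```

```text
down 13.78 [362.5  31.1  10.4] F [-0.1 -0.1 -0.6]
[(-215.0, 0.4), (-207.0, -0.2), (-199.0, -0.0), (-191.0, 0.4), (-183.0, -0.1), (-175.0, 0.5), (-167.0, -0.4), (-159.0, -0.3), (-151.0, -1.3), (-143.0, -2.4), (-135.0, -1.0), (-127.0, -0.7), (-119.0, -1.4), (-111.0, -1.1), (-103.0, -2.1), (-95.0, -1.2), (-87.0, -3.2), (-79.0, -1.8), (-71.0, -1.0), (-70.0, -4.2), (-68.5, -5.0), (-67.0, -5.9), (-65.5, -5.0), (-64.0, -5.2), (-62.5, -5.2), (-61.0, -3.9), (-59.5, -3.4), (-58.0, -3.3), (-56.5, -2.9), (-55.0, -1.7), (-53.5, -2.5), (-52.0, -2.3), (-50.5, -5.0), (-49.0, -9.3), (-47.5, -13.4)]
 24.3 [536.7  79.2   9.8] F [-12.9  -3.3  10. ]
((array([5.89024390e+02, 9.01501226e+01, 3.19925646e-01]), np.float64(1.7414450786493334)), {'scene': 1287, 'top': 1084})
```

```bash
cat > g.py <<'E'
from fit import *; from h import *
np.set_printoptions(precision=3,suppress=True)
robot.servo_line(at(D,-49,0,10),feed=30); robot.servo_line(at(D,-80,0,10),feed=100); st("back")
robot.servo_line(at(D,-90,0,180),feed=250); robot.movep([430,-190,230],rv(D[2],1)); grip(0.0)
st()
(b,e),n,M=boxfit(D); print("box",b,e,n)
for c in M: print(c,fit(BASE+lid(2.),b,{c:M[c]},{c:M[c]&False}))
a=snap("scene","s3.png")[170:290,210:360];b=snap("top","t3.png")[150:270,200:350]
cv2.imwrite("pics/v3.png",cv2.resize(np.hstack([a,b]),(800,320),interpolation=cv2.INTER_CUBIC)[:,:,::-1])
E
python3 g.py
```

```text
back 25.36 [510.2  71.1  10.5] F [0.2 0.6 0.7]
 28.02 [ 430.  -190.1  230. ] F [ 0.6 -0.2 -0.5]
box [587.414  90.269   0.302] 0.2373749779913401 {'scene': 1780, 'top': 2191}
scene (array([590.139,  85.309,   0.315]), np.float64(0.1826085040757876))
top (array([587.199,  92.535,   0.272]), np.float64(0.03625347902739371))
```

View pics/v3.png

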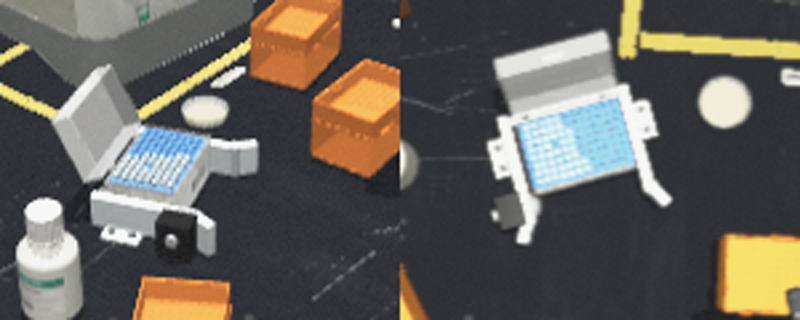

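The box is home and square in the dock: front edge flush behind the ball, back edge at the stop, lid leaning back at about (555,70) in the right view. Next I close the lid from behind and press it.

```bash
cat > k.py <<'E'
from fit import *; from h import *
D=np.array([586,93.3,.278]); R=rv(D[2],1)
robot.movep(at(D,145,0,225),R); robot.servo_line(at(D,140,0,92),feed=180); st("behind")
fx=[]
for x in range(120,-1,-10):
    robot.servo_line(at(D,x,0,95),feed=60); fx.append((x,robot.observe()["contact_force"].round(1).tolist()))
    if np.linalg.norm(fx[-1][1])>12: break
print(fx); 
if x>0: robot.servo_line(at(D,x+15,0,95)); st("stopped"); raise SystemExit
robot.hold(.3)
for z in np.arange(92,70,-1.):
    robot.servo_line(at(D,-5,0,z),feed=20); F=robot.observe()["contact_force"][2]
    if F>8: break
robot.hold(.3); st(f"pressed z={z}")
robot.servo_line(at(D,-5,0,230),feed=150); st("up")
robot.movep([430,-190,250],R); st()
(b,e),n,M=boxfit(D,BASE+lid(0.)); print("box",b,e,n)
for c in M: print(c,fit(BASE+lid(0.),b,{c:M[c]},{c:M[c]&False}))
a=snap("scene","s4.png")[170:290,210:360];b=snap("top","t4.png")[150:270,200:350]
cv2.imwrite("pics/v4.png",cv2.resize(np.hstack([a,b]),(800,320),interpolation=cv2.INTER_CUBIC)[:,:,::-1])
E
python3 k.py
```

```text
behind 30.93 [721.5 132.   93.5] F [-0.7 -0.4  1. ]
[(120, [0.6, 0.6, 0.1]), (110, [0.0, 0.0, -0.7]), (100, [-0.5, -0.6, 1.3]), (90, [-0.3, 0.0, 0.1]), (80, [-0.4, 0.7, 0.4]), (70, [0.4, 0.7, 0.3]), (60, [0.7, 0.9, -0.0]), (50, [1.1, 0.0, -0.2]), (40, [0.1, 0.3, 0.7]), (30, [0.5, 0.8, -0.1]), (20, [0.6, 0.0, 0.1]), (10, [-0.6, -0.3, -0.7]), (0, [0.9, 0.4, -0.3])]
pressed z=78.0 39.75 [581.4  92.   79.1] F [-3.  -1.3  9.5]
up 40.92 [580.7  91.6 229. ] F [0.8 0.2 0.7]
 42.13 [ 430.6 -189.2  250.1] F [-0.1  0.2  0.1]
box [5.92284699e+02 8.17165079e+01 3.18194094e-01] 0.2546551724137931 {'scene': 1160}
scene (array([5.92284699e+02, 8.17165079e+01, 3.18194094e-01]), np.float64(0.2799256254225828))
```

View pics/v4.png

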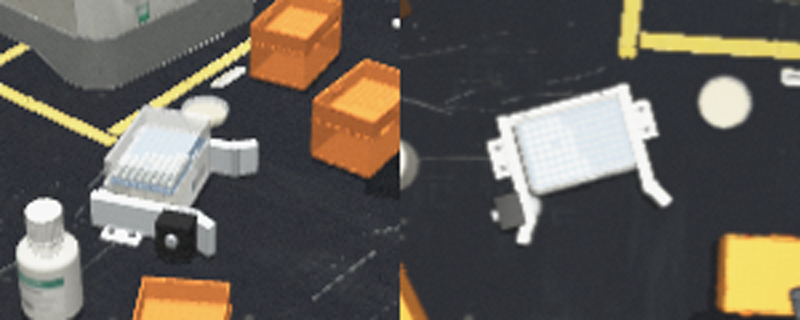

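```bash
python3 -c "
from h import *
print(robot.job_done())"
```

```text
the job is handed in; nothing more can be done
None
```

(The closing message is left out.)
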